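# Mount a plaster drawing model on the studio turntable

### The arm

A 6-joint arm with a two-finger parallel gripper is mounted at the origin on the work surface. World frame = base frame: x ahead of the robot, y to its left, z up, the work surface at z = 0. Lengths are in m, angles in rad, forces in N, time in s.
With the tool pointing down it reaches from about 0.4 to 0.825 m from the base axis. Payload 7 kg.
Tool frame: the origin (TCP) lies between the finger pads; the fingertips stand 19 mm ahead of it and the grasp point (between the pads) is the TCP; y points along the fingers, x is the direction in which the jaws open and shut, and the axes are right-handed (so a half turn about y gives the same grasp; the last joint's range is limited). The gripper opens to 88 mm and grips with 3 to 60 N. Pads are 19 mm wide; open, the fingers measure 130 mm over their backs; the gripper's body (78 mm by 193 mm) begins 47 mm behind the grasp point.
Start: joints at [-0.897, 0.359, 0.012, 0, -1.224, -0.288], TCP at [0.254, -0.625, 0.246] pointing down, gripper open.
Joint ranges: [-3.07, 3.07], [-1.43, 2.12], [-1.02, 1.25], [-3.03, 1.67], [-3.05, -0], [-3.03, 3.03]. Speed limits (rad/s): [2.39, 2.39, 3.01, 3.14, 3.14, 3.14].

### API

Orientations are given as a unit quaternion [x, y, z, w].
In Python, from station import r gives the robot as it stands.
- The arm moves only by the tool play_rows, never from a script. Its argument "motion" is a list that holds one entry, the list of rows, each a list of 4 numbers: the shift along the tool's x, y, z in cm, then the turn about the tool's y in rad. A call has 1 to 8 rows; each row is the pose to reach, as a shift and turn from the pose commanded when the call began, along the tool's axes at that moment; what a row does not reach only later rows make up. A row lasts 1/8 s, in which the tool goes at most 62.5 mm and 10.7 degrees, less where a joint would pass 70% of its speed; a pose out of reach is approached as far as the arm can. A call with a gripper value outside its range is refused whole. "hand" is the finger opening in cm, from 0 to 8.76, set as the call begins (left out, the last holds). The fingers move at their own pace and stop on an object; the grip force is fixed at half the most. Time passes only in rows, so rows that repeat a pose let the fingers close. It gives the time, the measured TCP pose, the force and the opening at its end, in the units of the state.
- r.get_state(): the state, without advancing time (a new reading comes with each control period).
- r.snapshot(name): name is "side" or "top"; returns the picture (480x640x3 uint8, red, green, blue); there is no depth.
- r.get_calibration(name): a dict with "fovy" (degrees; the focal length in pixels is half the picture's height over the tangent of half this angle, whatever the lens; pixels are square), "cx", "cy" (the principal point, pixels), "origin" and "orientation" of the camera in the world. Camera axes: x right, y down, z forward; pixel columns grow to the right and rows downward; lengths in m; the calibration is good to about 2 mm. A picture is of the moment at which its call begins. get_calibration takes no time and is no camera call.
- r.close_job(): hands the job in, once; it reports no verdict.
The state is a dict: "time_s": time; "joints": joint angles; "joint_velocities": joint speeds; "joint_torque": joint torques, N m; "eef_pos": TCP position; "eef_rot": TCP orientation; "contact_force": force on the tool from outside, world axes, zero at the start; "wrist_torque": the same for the moment, N m; "finger_gap": opening from 0.0 (shut) to 1.0 (fully open).
Only numpy, scipy, OpenCV 4.12 (cv2) and the standard library are available. Lean on these libraries where they do the work, as an engineer would, in place of code of your own. Each camera call takes 0.05 s, during which the arm holds its last target. There are 200 camera calls.

### The job

Pick up the plaster pillar model by its pillar and lower it gently over the turntable's spindle and drive pin until its wooden base sits flush, finding the pin by feel without forcing it and leaving the turntable's disc as it stands until the model is home. Then turn the model, and the disc with it, clockwise (seen from above) up to the disc's stop, so that the model stands square with the turntable's foot, and let go. Handle only the model: do not touch the turntable with the gripper, and leave the other things on the table where they are.

Things in the scene. Friction and masses are not known exactly. Their poses are not given: they have to be found in the camera images.
- model: Loose model, 0.3 to 0.65 kg: wooden base plate 130 x 130 x 14 mm, on its centre a white square plaster pillar 44 x 44 mm, sides parallel to the plate's. The pillar's flat sides run from 14 to 100 mm above the underside, then a low pyramid cap to 116 mm. Origin: centre of the underside, z up. Starts flat on the table. Grip opposite sides of the pillar about 80 mm above the underside.
- bore (a point): On the model: mouth of the bore for the spindle, at the centre of the underside; 18.5 mm in diameter, 50 mm deep, blind. Axes as the model's.
- pin_hole (a point): On the model: mouth, in the underside, of the hole for the drive pin, 42 mm from the centre along the model's +x; 11.5 mm in diameter, right through the plate, visible from above. Its play lets the mounted model turn about 0.04 to 0.07 rad either way on the pin.
- turntable: Fixed turntable: grey round foot 170 mm in diameter, 20 mm high, a grey nose 16 mm wide reaching 115 mm from the axis along its -x. Origin: centre of the underside, z up. On it a disc 112 mm in diameter carries spindle and pin, turning stiffly as one (0.3 N m friction, about 7 N at the pin) from its clockwise stop to 1.5 rad anticlockwise of it; it stays where left.
- seat (a point): Centre of the disc's top face, on the axis, 32 mm above the table, axes as the foot's. The centre of the model's underside must come to rest here. Press lightly: the contact between model and turntable must stay under 40 N.
- spindle_tip (a point): Tip of the upright steel spindle on the axis, 66 mm above the table. The spindle is 16 mm in diameter, 34 mm above the disc; its last 8 mm taper to 6 mm. Axes as the foot's.
- pin_at_stop (a point): Where the drive pin's tip comes when the disc is at its stop: 42 mm from the axis, 0.03 rad anticlockwise of the foot's +x (to allow for the hole's play), 44 mm up. Pin: steel, 8 mm in diameter, 12 mm above the disc, last 2 mm tapering to 6 mm. At the start it stands 0.45 to 1.30 rad anticlockwise (from above) of +x, not measured: look, or rest the model lightly on it and turn until it drops.
- sharpener: Bystander: red pencil sharpener 50 x 30 x 18 mm, between or near the task's things. Origin: underside centre.
- eraser: Bystander: white eraser 45 x 22 x 13 mm. Origin: underside centre.
- ball: Bystander: plaster ball 60 mm in diameter on a small round foot, 63 mm high. Origin: underside centre.
- cup: Bystander: paper cup 72 mm wide and 90 mm high. Origin: underside centre.
- cone: Bystander: plaster cone, base 70 mm wide, 90 mm high. Origin: underside centre.
- ruler: Bystander: wooden ruler 200 x 30 x 4 mm. Origin: underside centre.
Things that resemble listed ones, but are neither listed nor needed, are in the scene too. There is more than one size of the model; the one meant has the size given above.

How it is judged:
On the way:
1. the model sits flush on the disc, over spindle and pin, the disc not yet turned to its stop (z of model in the frame of seat below 0.003 m and horizontal distance between model and seat below 0.004 m and angle between model's own z axis and vertical below 0.05 rad and angle between the x axis of model and the x axis of turntable, either way round above 0.25 rad), for 0.2 s.
At the end, for the whole second after the job is handed in: The model rests on the turntable, its underside within 3 mm of the disc's top face, its centre within 4 mm of the axis, upright within 0.04 rad, its x axis within 0.12 rad of the foot's x axis, released and at rest (z of model in the frame of seat between -0.003 and 0.003 m and horizontal distance between model and seat below 0.004 m and angle between model's own z axis and vertical below 0.04 rad and angle between the x axis of model and the x axis of turntable, either way round below 0.12 rad and linear speed of model below 0.01 m/s and angular speed of model below 0.05 rad/s); the robot touches nothing.
It fails at once if the model is pressed or knocked against the turntable with more than 40 N (contact force between model and turntable above 40 N).
It fails at once if the gripper or arm touches the turntable (contact force between any of the fingers, the arm and turntable above 2 N).
It fails at once if another thing on the table is moved by more than 30 mm (distance of any of sharpener, eraser, ball, cup, cone, ruler from where it was at the start of the episode above 0.03 m).
It also fails if it takes over 72 s, if anything falls off the work surface, if the arm or the gripper's body presses on something with over 40 N, if the wrist force passes 120 N, or if a joint passes its speed limit or range.

## Working session

There is one attempt and no reset: what is moved stays moved. The work goes in short steps, Python scripts to look and compute and a tool call to move; the robot and the scene stay as the last step left them, time stands still between calls to the robot, and variables do not carry over. Pictures are saved under pics/ and viewed, about 8 in all and at most 12, crops included, and the job is handed in when it is done.

Besides the shell and the picture viewer there is one more tool, called after "Call:" by a JSON object that holds its "fn" and its "kwargs", one argument or row to a line. play_rows: Moves the arm, as the interface text tells. Its arguments: {"type":"object","properties":{"motion":{"type":"array"},"hand":{"type":"number"}},"required":["motion"]}

```bash
mkdir -p pics; ls; python3 - <<'E'
from station import r
import cv2,json
for n in("side","top"):
    cv2.imwrite(f"pics/{n}0.png",r.snapshot(n)[:,:,::-1]); print(n,r.get_calibration(n))
print(r.get_state())
E
```

```text
pics
side {'fovy': 51.27216427950756, 'cx': 310.78908917406443, 'cy': 240.28314150517357, 'origin': array([0.20198837, 0.71277996, 0.68755139]), 'orientation': array([-0.19934822,  0.87478253, -0.43317505,  0.08587894])}
top {'fovy': 56.25961684839628, 'cx': 312.3296163881343, 'cy': 238.405861538144, 'origin': array([ 0.43713652, -0.02167084,  0.95224405]), 'orientation': array([ 0.70725535, -0.70521441,  0.0320601 , -0.03787671])}
{'time_s': 0.1, 'joints': array([-8.96919730e-01,  3.59292162e-01,  1.11557899e-02, -3.08247831e-04,
       -1.22410394e+00, -2.88082777e-01]), 'joint_velocities': array([ 0.00161698, -0.00289988,  0.00212912,  0.00173026,  0.0004779 ,
       -0.00060227]), 'joint_torque': array([-3.74968498e-03, -5.84162593e+01,  2.93749684e+01,  7.01567933e+00,
        1.00939261e-02, -7.99362624e-05]), 'eef_pos': array([ 0.25381056, -0.62502116,  0.24473366]), 'eef_rot': array([ 0.3944494 ,  0.58680785, -0.58630628, -0.39536208]), 'contact_force': array([0.47540833, 0.77929974, 1.00049793]), 'wrist_torque': array([ 0.01999765,  0.00221495, -0.00522957]), 'finger_gap': 0.9966088986818723}
```

View pics/top0.png

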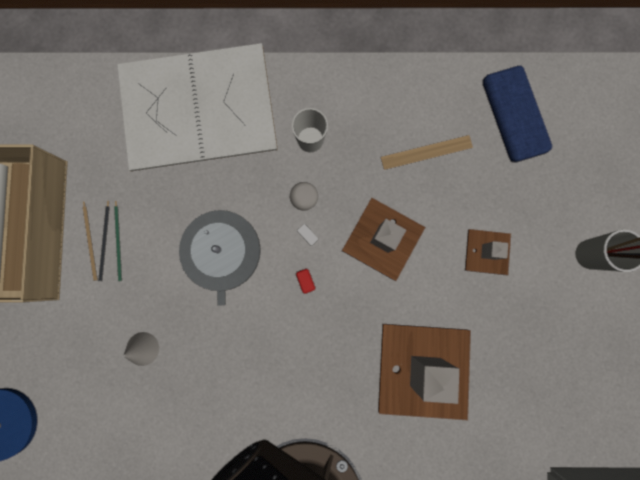

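View pics/side0.png

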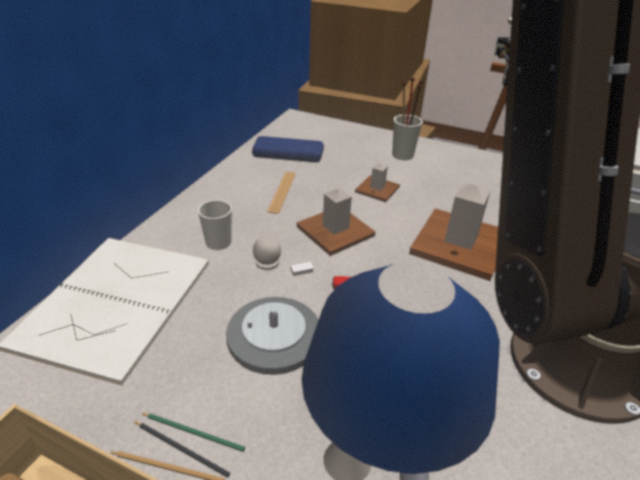

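The top view shows three plate-with-pillar candidates:
- Middle at (384,238), plate side about 61 px, which is about 130 mm.
- Small at (488,251), 43 px, about 90 mm.
- Large at (425,371), 88 px, about 185 mm.

The middle one fits the description. The turntable is at (220,250), its nose at (221,300) and its pin near (208,233). The side view agrees. Next is a close crop to check, with measurements.

```bash
cat > h.py <<'E'
import numpy as np,cv2
from scipy.spatial.transform import Rotation as R
from station import r
def cam(n):
    c=r.get_calibration(n); return c,240/np.tan(np.radians(c["fovy"]/2)),R.from_quat(c["orientation"]).as_matrix()
def ray(n,uv,z):
    c,f,M=cam(n); uv=np.atleast_2d(uv).astype(float)
    d=np.c_[(uv[:,0]-c["cx"])/f,(uv[:,1]-c["cy"])/f,np.ones(len(uv))]@M.T
    return c["origin"]+d*((z-c["origin"][2])/d[:,2])[:,None]
def proj(n,p):
    c,f,M=cam(n); q=(np.atleast_2d(p)-c["origin"])@M; return q[:,:2]/q[:,2:]*f+[c["cx"],c["cy"]]
E
python3 - <<'E'
from h import *
im=cv2.imread("pics/top0.png"); hsv=cv2.cvtColor(im,cv2.COLOR_BGR2HSV)
# model plate
x0,y0,x1,y1=335,190,435,290
s=hsv[y0:y1,x0:x1]; m=((s[...,1]>90)&(s[...,0]<25)).astype(np.uint8)
cs,_=cv2.findContours(m,0,cv2.CHAIN_APPROX_NONE); c=max(cs,key=cv2.contourArea)
rc=cv2.minAreaRect(c.astype(np.float32)+[[x0,y0]]); bx=cv2.boxPoints(rc.__class__(rc) if 0 else rc)
W=ray("top",bx,0.010); print("plate px",rc); print(W.round(4), W.mean(0).round(4),[np.linalg.norm(W[i]-W[i-1]).round(4) for i in range(4)])
e=W[1]-W[0]; print("side yaw",np.arctan2(e[1],e[0]))
a=cv2.resize(im[190:290,335:435],(400,400),interpolation=cv2.INTER_CUBIC)
b=cv2.resize(im[200:310,165:275],(400,400),interpolation=cv2.INTER_CUBIC)
cv2.imwrite("pics/crop.png",np.hstack([a,b]))
# foot / disc
s=cv2.GaussianBlur(cv2.cvtColor(im,cv2.COLOR_BGR2GRAY),(3,3),0)[200:310,165:275]
print(s[50,10:100]); print(s[10:108,55])
E
```

```text
Traceback (most recent call last):
cv2.error: OpenCV(4.12.0) /io/opencv/modules/imgproc/src/convhull.cpp:143: error: (-215:Assertion failed) total >= 0 && (depth == CV_32F || depth == CV_32S) in function 'convexHull'
```

```bash
python3 - <<'E'
from h import *
im=cv2.imread("pics/top0.png"); hsv=cv2.cvtColor(im,cv2.COLOR_BGR2HSV)
x0,y0,x1,y1=335,190,435,290
s=hsv[y0:y1,x0:x1]; m=((s[...,1]>90)&(s[...,0]<25)).astype(np.uint8)
cs,_=cv2.findContours(m,0,cv2.CHAIN_APPROX_NONE); c=max(cs,key=cv2.contourArea)
rc=cv2.minAreaRect((c+[[x0,y0]]).astype(np.float32)); bx=cv2.boxPoints(rc)
W=ray("top",bx,0.012); print("plate px",rc); print(W.round(4), W.mean(0).round(4),[np.linalg.norm(W[i]-W[i-1]).round(4) for i in range(4)])
e=W[1]-W[0]; print("side yaw",np.arctan2(e[1],e[0]))
a=cv2.resize(im[190:290,335:435],(400,400),interpolation=cv2.INTER_CUBIC)
b=cv2.resize(im[200:310,165:275],(400,400),interpolation=cv2.INTER_CUBIC)
cv2.imwrite("pics/crop.png",np.hstack([a,b]))
g=cv2.GaussianBlur(cv2.cvtColor(im,cv2.COLOR_BGR2GRAY),(3,3),0)[200:310,165:275]
print(g[50,10:100]); print(g[8:108,55])
E
```

```text
plate px ((383.33978271484375, 238.78488159179688), (61.282649993896484, 60.52001953125), 29.357755661010742)
[[ 0.5059 -0.0757  0.012 ]
 [ 0.6182 -0.139   0.012 ]
 [ 0.5543 -0.2507  0.012 ]
 [ 0.4435 -0.1867  0.012 ]] [ 0.5305 -0.163   0.012 ] [np.float64(0.1273), np.float64(0.1289), np.float64(0.1287), np.float64(0.128)]
side yaw -0.5129594162372738
[133 132 129 119 103  91  87  87  87  87  87  87  87  88  95 112 132 142
 143 143 143 143 142 142 142 142 143 143 143 143 142 142 142 141 138 128
 111  97  96  98  96  92  87  83  85  96 116 132 139 140 140 140 140 140
 141 141 142 142 142 141 140 140 140 140 140 140 139 139 136 124 103  89
  84  84  84  84  84  84  84  84  84  83  82  81  84  99 118 128 131 131]
[124 114  99  89  86  86  85  85  85  86  86  86  87  93 109 129 140 142
 141 140 140 140 140 140 141 142 142 141 141 140 140 141 142 142 141 141
 139 134 122 108  98  94  96 105 118 131 138 140 141 142 141 141 140 140
 141 141 141 141 141 139 138 138 137 138 139 140 139 135 122 103  92  89
  89  89  89  89  89  89  89  89  89  87  84  82  84  86  87  87  86  86
  87  87  88  88  88  89  95 107 121 128]
```

View pics/crop.png

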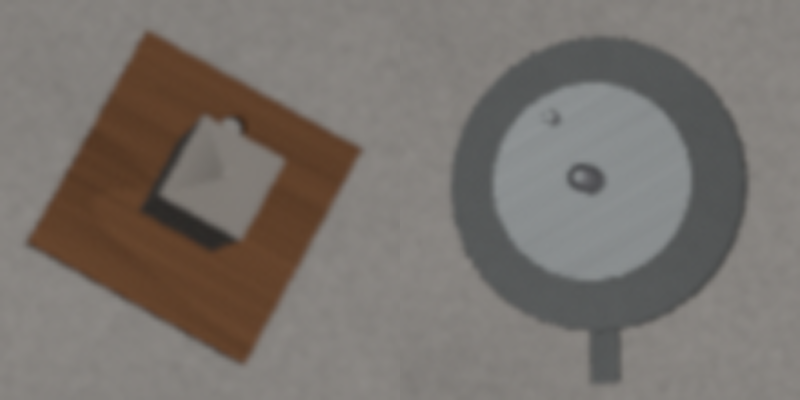

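The crop confirms the model: a plate of about 129 mm, with the pin hole at px (393,220.5) on the upper-right side, so model +x has yaw ≈ -0.513. The pin is at px (206.5,232) and the nose points down at px (219,302). Next: the turntable axis, foot yaw and pin angle.

```bash
python3 - <<'E'
from h import *
im=cv2.imread("pics/top0.png"); g=cv2.GaussianBlur(cv2.cvtColor(im,cv2.COLOR_BGR2GRAY),(3,3),0)
def fit(mask,z):
    cs,_=cv2.findContours(mask,0,cv2.CHAIN_APPROX_NONE); c=max(cs,key=cv2.contourArea)
    p=ray("top",cv2.convexHull(c).reshape(-1,2),z) if z else None
    (cx,cy),ax,_=cv2.fitEllipse(cv2.convexHull(c)); return (cx,cy),ax
box=np.zeros_like(g); box[200:318,165:275]=1
disc=((g>115)&(box>0)).astype(np.uint8)
cv_=np.zeros_like(g); cv2.circle(cv_,(218,250),34,1,-1); d,ax=fit(disc&cv_,0); print("disc",d,ax,ray("top",[d],.032))
foot=(((g<115)&(box>0))|((cv_>0))).astype(np.uint8); 
core=cv2.morphologyEx(foot,cv2.MORPH_OPEN,np.ones((25,25),np.uint8)); f,ax=fit(core,0); print("foot",f,ax,ray("top",[f],.02),ray("top",[f],.01))
nose=foot.copy(); cv2.circle(nose,(int(f[0]+.5),int(f[1]+.5)),43,0,-1)
n,l,st,ce=cv2.connectedComponentsWithStats(nose); i=1+np.argmax(st[1:,4]); print("nose",ce[i],st[i])
A=ray("top",[d],.032)[0]; N=ray("top",[ce[i]],.02)[0]; v=A-N; fy=np.arctan2(v[1],v[0]); print("foot yaw",fy)
P=ray("top",[[206.5,232]],.040)[0]; v=P-A; print("pin",P,np.hypot(*v[:2]),np.arctan2(v[1],v[0])-fy, "abs",np.arctan2(v[1],v[0]))
# pillar top in top/side for centre check
M=ray("top",[[383.34,238.78]],.012)[0]
from scipy.spatial.transform import Rotation as R
s=r.get_state(); m=R.from_quat(s["eef_rot"]).as_matrix(); print(m.round(3)); print(s["eef_pos"],M)
E
```

```text
disc (217.2328643798828, 249.42030334472656) (53.32541275024414, 54.18877029418945) [[0.50520788 0.1817548  0.032     ]]
foot (219.30072021484375, 250.36001586914062) (81.18524169921875, 82.65522003173828) [[0.50414319 0.18004099 0.02      ]] [[0.50486196 0.18220471 0.01      ]]
nose [221.01754386 298.94736842] [217 293   9  13 114]
foot yaw 0.07524563370997486
pin [0.5403368  0.20288404 0.04      ] 0.040993722029171016 0.4662593574079015 abs 0.5415049911178763
[[-0.376 -0.001 -0.927]
 [ 0.927  0.001 -0.376]
 [ 0.001 -1.     0.   ]]
[ 0.25381056 -0.62502116  0.24473366] [ 0.53004684 -0.16304115  0.012     ]
```

Call:
{"fn": "play_rows", "kwargs": {
  "motion": [
    [[3.6, 0, -4.8, -0.16], [7.2, 0, -9.6, -0.32], [10.8, 0, -14.4, -0.48], [14.4, 0, -19.2, -0.6], [18.0, 0, -24.0, -0.672], [21.6, 0, -28.8, -0.672], [25.2, 0, -33.6, -0.672], [28.8, 0, -38.4, -0.672]]
  ],
  "hand": 8.76
}}

```text
time_s: 1.1
eef_pos: [0.5019, -0.2121, 0.2455]
eef_rot: [0.179, 0.684, -0.684, -0.179]
contact_force: [1.2, -1.2, 0.7]
finger_gap: 0.999
```

Call:
{"fn": "play_rows", "kwargs": {
  "motion": [
    [[0, 0, -4.0, 0], [0, 2, -5.66, 0], [0, 5, -5.66, 0], [0, 8, -5.66, 0], [0, 10, -5.66, 0], [0, 10, -5.66, 0]]
  ]
}}

```text
time_s: 1.85
eef_pos: [0.5279, -0.1647, 0.1439]
eef_rot: [-0.178, -0.684, 0.684, 0.181]
contact_force: [0.1, 0.0, -0.1]
finger_gap: 0.996
```

```bash
python3 - <<'E'
from h import *
s=r.get_state(); print(s["eef_pos"])
im=r.snapshot("side")[:,:,::-1].copy(); t=r.snapshot("top")[:,:,::-1]
p=proj("side",[s["eef_pos"]])[0]; q=proj("top",[s["eef_pos"]])[0]; print(p,q)
cv2.imwrite("pics/s1.png",im);cv2.imwrite("pics/t1.png",t)
cr=lambda i,c,h: cv2.resize(np.ascontiguousarray(i[max(0,int(c[1])-h):int(c[1])+h,max(0,int(c[0])-h):int(c[0])+h]),(400,400),interpolation=cv2.INTER_CUBIC)
cv2.imwrite("pics/c1.png",np.hstack([cr(im,p,60),cr(t,q,75)]))
E
```

```text
[ 0.52789752 -0.16465753  0.14389408]
[340.60619625 176.26565052] [395.13623601 232.82225586]
```

View pics/c1.png

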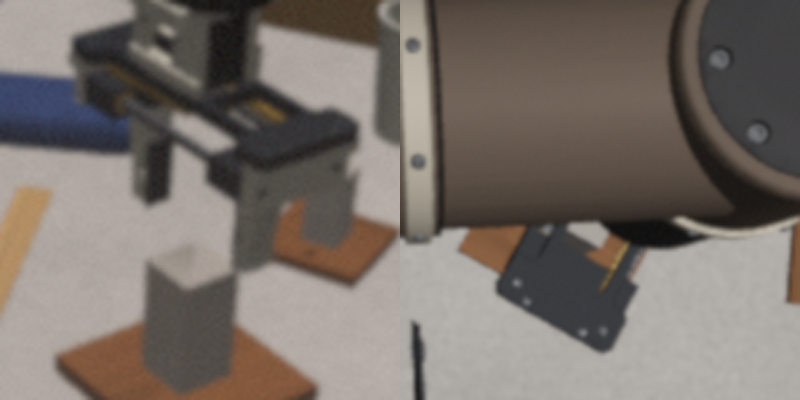

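The fingers straddle the pillar along the jaw line, well aligned, with the pillar midway between them. Descending and gripping.

Call:
{"fn": "play_rows", "kwargs": {
  "motion": [
    [[0, 2, -0.1, 0], [0, 4.5, -0.1, 0], [0, 6.0, -0.1, 0], [0, 6.4, -0.1, 0], [0, 6.4, -0.1, 0]]
  ]
}}

```text
time_s: 2.58
eef_pos: [0.5301, -0.1639, 0.0821]
eef_rot: [-0.18, -0.684, 0.684, 0.179]
contact_force: [-0.0, -0.5, 0.1]
finger_gap: 1.0
```

Call:
{"fn": "play_rows", "kwargs": {
  "motion": [
    [[0, 0, 0, 0], [0, 0, 0, 0], [0, 0, 0, 0], [0, 0, 0, 0], [0, 0, 0, 0], [0, 0, 0, 0]]
  ],
  "hand": 3.6
}}

```text
time_s: 3.32
eef_pos: [0.53, -0.1639, 0.0818]
eef_rot: [0.18, 0.684, -0.684, -0.179]
contact_force: [-0.4, -1.1, 2.3]
finger_gap: 0.642
```

Call:
{"fn": "play_rows", "kwargs": {
  "motion": [
    [[0, 0, 0, 0], [0, 0, 0, 0], [0, 0, 0, 0], [0, 0, 0, 0], [0, 0, 0, 0], [0, 0, 0, 0]]
  ],
  "hand": 3.6
}}

```text
time_s: 4.08
eef_pos: [0.53, -0.1639, 0.0818]
eef_rot: [0.18, 0.684, -0.684, -0.179]
contact_force: [1.2, 0.2, 5.6]
finger_gap: 0.645
```

Call:
{"fn": "play_rows", "kwargs": {
  "motion": [
    [[0, -0.5, 0, 0], [0, -2, 0, 0], [0, -4, 0, 0], [0, -6, 0, 0], [0, -8, 0, 0], [0, -8, 0, 0]]
  ]
}}

```text
time_s: 4.82
eef_pos: [0.5303, -0.1638, 0.1634]
eef_rot: [0.18, 0.684, -0.684, -0.178]
contact_force: [-0.4, -0.2, -3.0]
finger_gap: 0.642
```

```bash
python3 - <<'E'
from h import *
s=r.get_state(); print(s["eef_pos"],s["eef_rot"],s["contact_force"],s["wrist_torque"],s["finger_gap"])
im=r.snapshot("side")[:,:,::-1].copy(); p=proj("side",[s["eef_pos"]])[0]; print(p)
cv2.imwrite("pics/s2.png",im)
cv2.imwrite("pics/c2.png",cv2.resize(im[int(p[1])-50:int(p[1])+80,int(p[0])-65:int(p[0])+65],(600,600),interpolation=cv2.INTER_CUBIC))
E
```

```text
[ 0.53034836 -0.16381328  0.16336778] [ 0.18038603  0.68429128 -0.68366602 -0.17834543] [-0.38196655 -0.2020303  -3.03029053] [ 0.07858919  0.02834606 -0.0484463 ] 0.6423597354136416
[339.92571259 168.18225687]
```

View pics/c2.png

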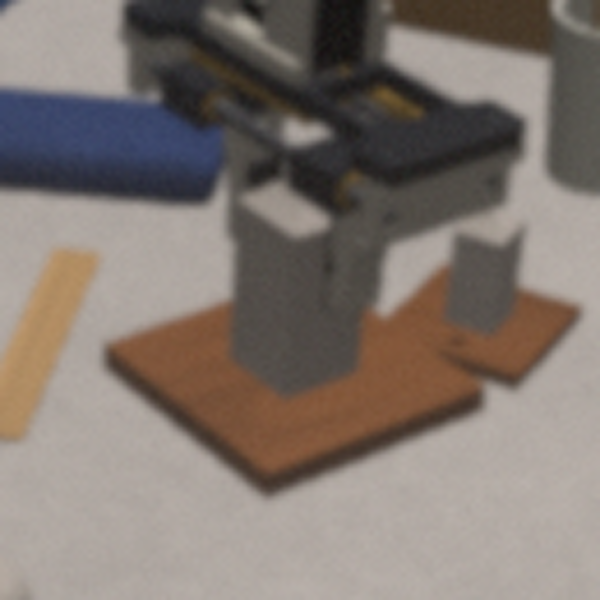

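Held and level, 3 N of weight. Before moving on, I'll get the axis from the side view as well, and the held plate's pose from its corners: crop (108,350), (268,480) and (481,392).

```bash
python3 - <<'E'
from h import *
from scipy.optimize import least_squares
im=cv2.imread("pics/side0.png"); g=cv2.GaussianBlur(cv2.cvtColor(im,cv2.COLOR_BGR2GRAY),(3,3),0)
m=np.zeros_like(g); m[296:360,238:310]=1; m=((g>135)&(m>0)).astype(np.uint8)
n,l,st,ce=cv2.connectedComponentsWithStats(m); i=1+np.argmax(st[1:,4]); print(st[i])
c,_=cv2.findContours((l==i).astype(np.uint8),0,cv2.CHAIN_APPROX_NONE); c=max(c,key=cv2.contourArea)
P=ray("side",cv2.convexHull(c).reshape(-1,2),.032)
s=least_squares(lambda q:np.hypot(P[:,0]-q[0],P[:,1]-q[1])-q[2],[.505,.18,.055],loss="soft_l1",f_scale=.002); print("axis side",s.x)
def corners(im,x0,y0,x1,y1,u):
    pass
uv=np.array([[108,350],[268,480],[481,392]])/600*130+[274,118]
e=np.array([.5303,-.1638,.1634])
# which corners: predict
def cor(q): 
    a=np.array([[1,1],[1,-1],[-1,-1],[-1,1]])*.065; R2=np.array([[np.cos(q[3]),-np.sin(q[3])],[np.sin(q[3]),np.cos(q[3])]])
    return np.c_[a@R2.T+q[:2],np.full(4,q[2]+.014)]
q0=[e[0],e[1],e[2]-.082,-.513]; p=proj("side",cor(q0)); print(p.round(1)); print(uv.round(1))
idx=[int(np.argmin(np.hypot(*(p-u).T))) for u in uv]
s=least_squares(lambda q:(proj("side",cor(q))[idx]-uv).ravel(),q0); print(idx,s.x,s.fun.round(1))
E
```

```text
[ 241  301   65   49 2378]
axis side [0.50589612 0.18383048 0.05732325]
[[297.1 190.9]
 [342.9 174.6]
 [380.  199.9]
 [332.8 218.9]]
[[297.4 193.8]
 [332.1 222. ]
 [378.2 202.9]]
[0, 3, 2] [ 0.53719357 -0.17902822  0.0624219  -0.51593675] [-0.1  0.2 -0.1 -0.3  0.1  0.1]
```

```bash
cat >> h.py <<'E'
def front(im,x0,y0,x1,y1,spans):
    """front bottom corner of brown plate in side view: lowest brown px per column, two line fits; spans in columns relative to lowest column"""
    h=cv2.cvtColor(im[y0:y1,x0:x1],cv2.COLOR_BGR2HSV); m=((h[...,1]>95)&((h[...,0]<20)|(h[...,0]>170))).astype(np.uint8)
    n,l,st,ce=cv2.connectedComponentsWithStats(m); m=(l==1+np.argmax(st[1:,4]))
    cols=np.where(m.any(0))[0]; low=np.array([np.where(m[:,c])[0].max() for c in cols])
    k=cols[np.argmax(low)]; L=[]
    for a,b in spans:
        i=(cols>=k+a)&(cols<=k+b); p=np.polyfit(cols[i],low[i],1); L.append(p)
    x=(L[1][1]-L[0][1])/(L[0][0]-L[1][0]); return np.array([x+x0,np.polyval(L[0],x)+y0+.5])
E
python3 - <<'E'
from h import *
a=cv2.imread("pics/side0.png"); b=cv2.imread("pics/s2.png")
t=-.513; d=np.array([[np.cos(t),-np.sin(t)],[np.sin(t),np.cos(t)]])@[-.065,.065]
for im,box,z,c in((a,(285,195,385,255),0,[.5300,-.1630]),(b,(285,160,385,235),.0816,[.5303,-.1638])):
    u=front(im,*box,[(-26,-5),(5,28)]); P=ray("side",[u],z)[0,:2]
    print(u.round(1),"expected px",proj("side",[[*(np.array(c)+d),z]]).round(1),"centre",(P-d).round(4))
E
```

```text
[329.8 252.3] expected px [[330.6 255.1]] centre [ 0.5352 -0.171 ]
[331.2 221.8] expected px [[332.4 224.4]] centre [ 0.5362 -0.1713]
```

Call:
{"fn": "play_rows", "kwargs": {
  "motion": [
    [[0, -2, 0, 0], [1.0, -4, -1.5, -0.1], [3.8, -4, -5.8, -0.22], [6.1, -4, -9.2, -0.36], [8.4, -4, -12.7, -0.5], [10.7, -4, -16.2, -0.64], [12.6, -4, -19.1, -0.78], [14.4, -4, -21.7, -0.9]]
  ]
}}

```text
time_s: 5.88
eef_pos: [0.5097, 0.097, 0.2003]
eef_rot: [0.138, -0.694, 0.694, -0.137]
contact_force: [-0.1, -0.5, -3.1]
finger_gap: 0.641
```

Call:
{"fn": "play_rows", "kwargs": {
  "motion": [
    [[-0.8, 0, -2.6, -0.08], [-1.7, 0, -5.2, -0.153], [-2.4, 0, -7.3, -0.153], [-2.69, 0, -8.19, -0.153], [-2.69, 0, -8.19, -0.153], [-2.69, 0, -8.19, -0.153]]
  ]
}}

```text
time_s: 6.62
eef_pos: [0.5045, 0.1812, 0.2014]
eef_rot: [0.188, -0.681, 0.682, -0.188]
contact_force: [0.1, -0.5, -3.7]
finger_gap: 0.64
```

```bash
python3 - <<'E'
from h import *
s=r.get_state(); m=R.from_quat(s["eef_rot"]).as_matrix(); print(s["eef_pos"],m.round(3),np.arctan2(m[1,0],m[0,0]),s["joints"].round(3),s["contact_force"],s["wrist_torque"])
im=r.snapshot("side")[:,:,::-1].copy(); t=r.snapshot("top")[:,:,::-1]
cv2.imwrite("pics/s3.png",im);cv2.imwrite("pics/t3.png",t)
p=proj("side",[s["eef_pos"]])[0];print(p)
cv2.imwrite("pics/c3.png",np.hstack([cv2.resize(im[150:390,150:390],(400,400)),cv2.resize(t[160:330,130:300],(400,400))]))
E
```

```text
[0.50454614 0.18122757 0.20139056] [[-0.858 -0.     0.513]
 [-0.513 -0.    -0.858]
 [ 0.001 -1.     0.   ]] -2.6025293413103276 [ 0.711  0.166 -0.358 -0.    -1.048 -0.172] [ 0.07676669 -0.46315085 -3.74039929] [-0.02410445  0.11886411  0.04098734]
[272.24864672 248.15183918]
```

View pics/c3.png

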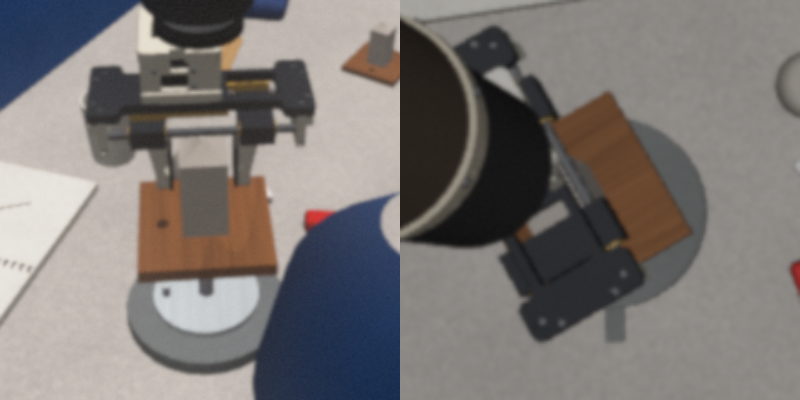

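Side view: hole at crop (163,224), pin (166,293), spindle (206,283), all in line. I'll cast those to compare hole and pin within the same camera.

```bash
python3 - <<'E'
from h import *
im=cv2.imread("pics/s3.png"); g=cv2.cvtColor(im,cv2.COLOR_BGR2GRAY).astype(float)
def cen(x0,y0,x1,y1,bg):
    w=np.clip(bg-g[y0:y1,x0:x1],0,None); Y,X=np.mgrid[y0:y1,x0:x1]; return np.array([(w*X).sum()/w.sum(),(w*Y).sum()/w.sum()])
hp=cen(242,280,255,290,np.median(g[280:290,242:255])-8); pp=cen(244,320,256,332,np.median(g[320:332,244:256])-10)
print(hp,pp); print("hole",ray("side",[hp],.1336)); print("pin mid",ray("side",[pp],.038)); 
sp=cen(266,312,282,328,110); print("spindle",sp,ray("side",[sp],.05))
h=cv2.cvtColor(im,cv2.COLOR_BGR2HSV)[250:325,225:325]; m=((h[...,1]>95)&((h[...,0]<20)|(h[...,0]>170)))
cols=[(c+225,np.where(m[:,c])[0].max()+250) for c in range(100) if m[:,c].sum()>10]; print(cols[::6],cols[0],cols[-1])
t=.539;c=np.array([.5045,.1812]);Rm=np.array([[np.cos(t),-np.sin(t)],[np.sin(t),np.cos(t)]])
print("exp hole",proj("side",[[*(c+Rm@[.042,0]),.1336]]),"exp pin",proj("side",[[.5053+.042*np.cos(t),.182+.042*np.sin(t),.038]]),"exp spindle",proj("side",[[.5053,.182,.05]]))
E
```

```text
[247.04792627 283.84976959] [249.35314575 324.91052798]
hole [[0.53874508 0.20728189 0.1336    ]]
pin mid [[0.53930187 0.20882401 0.038     ]]
spindle [273.3467535  315.87981054] [[0.50647094 0.18145178 0.05      ]]
[(234, np.int64(314)), (240, np.int64(314)), (246, np.int64(313)), (252, np.int64(313)), (258, np.int64(312)), (264, np.int64(312)), (270, np.int64(314)), (276, np.int64(311)), (282, np.int64(312)), (288, np.int64(313)), (294, np.int64(313)), (300, np.int64(312)), (306, np.int64(312)), (312, np.int64(312))] (234, np.int64(314)) (314, np.int64(312))
exp hole [[247.52290528 281.83010854]] exp pin [[249.88333375 322.5145594 ]] exp spindle [[273.78925058 316.30319466]]
```

Hole and pin agree to 1.6 mm, within the hole's play plus taper. Small correction, then descend in steps.

Call:
{"fn": "play_rows", "kwargs": {
  "motion": [
    [[-0.1, 1.5, -0.05, 0], [-0.1, 3, -0.05, 0], [-0.1, 4.3, -0.05, 0], [-0.1, 5.0, -0.05, 0], [-0.1, 5.3, -0.05, 0], [-0.1, 5.6, -0.05, 0], [-0.1, 5.9, -0.05, 0], [-0.1, 5.9, -0.05, 0]]
  ]
}}

```text
time_s: 7.72
eef_pos: [0.5053, 0.1828, 0.1425]
eef_rot: [-0.189, 0.681, -0.681, 0.189]
contact_force: [-0.3, 0.3, -3.4]
finger_gap: 0.643
```

Call:
{"fn": "play_rows", "kwargs": {
  "motion": [
    [[0, 0.2, 0, 0], [0, 0.4, 0, 0], [0, 0.6, 0, 0], [0, 0.8, 0, 0], [0, 1.0, 0, 0], [0, 1.2, 0, 0], [0, 1.2, 0, 0]]
  ]
}}

```text
time_s: 8.6
eef_pos: [0.5052, 0.1828, 0.1303]
eef_rot: [0.189, -0.681, 0.682, -0.188]
contact_force: [-0.6, -0.5, -2.8]
finger_gap: 0.641
```

Call:
{"fn": "play_rows", "kwargs": {
  "motion": [
    [[0, 0.15, 0, 0], [0, 0.3, 0, 0], [0, 0.4, 0, 0], [0, 0.5, 0, 0], [0, 0.6, 0, 0], [0, 0.6, 0, 0]]
  ]
}}

```text
time_s: 9.35
eef_pos: [0.5052, 0.1828, 0.1245]
eef_rot: [0.189, -0.681, 0.682, -0.189]
contact_force: [0.5, -0.4, -3.1]
finger_gap: 0.644
```

Call:
{"fn": "play_rows", "kwargs": {
  "motion": [
    [[0, 0.1, 0, 0], [0, 0.2, 0, 0], [0, 0.3, 0, 0], [0, 0.3, 0, 0]]
  ]
}}

```text
time_s: 9.85
eef_pos: [0.5052, 0.1827, 0.1214]
eef_rot: [0.189, -0.681, 0.682, -0.188]
contact_force: [0.8, -0.6, -3.6]
finger_gap: 0.642
```

Underside is about 4 mm below the pin tip with no contact force, so the pin is in the hole. Continuing to seat.

Call:
{"fn": "play_rows", "kwargs": {
  "motion": [
    [[0, 0.15, 0, 0], [0, 0.3, 0, 0], [0, 0.45, 0, 0], [0, 0.55, 0, 0], [0, 0.6, 0, 0], [0, 0.65, 0, 0], [0, 0.65, 0, 0]]
  ]
}}

```text
time_s: 10.72
eef_pos: [0.5053, 0.1828, 0.115]
eef_rot: [0.189, -0.681, 0.681, -0.189]
contact_force: [-0.9, -0.3, -3.8]
finger_gap: 0.641
```

Call:
{"fn": "play_rows", "kwargs": {
  "motion": [
    [[0, 0.05, 0, 0], [0, 0.1, 0, 0], [0, 0.1, 0, 0], [0, 0.1, 0, 0]]
  ]
}}

```text
time_s: 11.22
eef_pos: [0.5056, 0.1827, 0.1145]
eef_rot: [0.188, -0.681, 0.682, -0.189]
contact_force: [-0.4, -4.6, 2.4]
finger_gap: 0.641
```

Call:
{"fn": "play_rows", "kwargs": {
  "motion": [
    [[0, 0.03, 0, 0], [0, 0.06, 0, 0], [0, 0.06, 0, 0]]
  ]
}}

```text
time_s: 11.6
eef_pos: [0.5058, 0.1825, 0.1142]
eef_rot: [0.188, -0.681, 0.682, -0.189]
contact_force: [1.5, -5.2, 6.9]
finger_gap: 0.643
```

```bash
python3 - <<'E'
from h import *
s=r.get_state(); print(s["eef_pos"],s["contact_force"],s["wrist_torque"])
im=r.snapshot("side")[:,:,::-1].copy(); cv2.imwrite("pics/s4.png",im)
cv2.imwrite("pics/c4.png",cv2.resize(im[230:380,200:350],(600,600),interpolation=cv2.INTER_CUBIC))
E
```

```text
[0.50578222 0.18252508 0.11417574] [ 1.50061136 -5.20756877  6.92285427] [-1.95603278 -0.11617926  0.04356673]
```

View pics/c4.png

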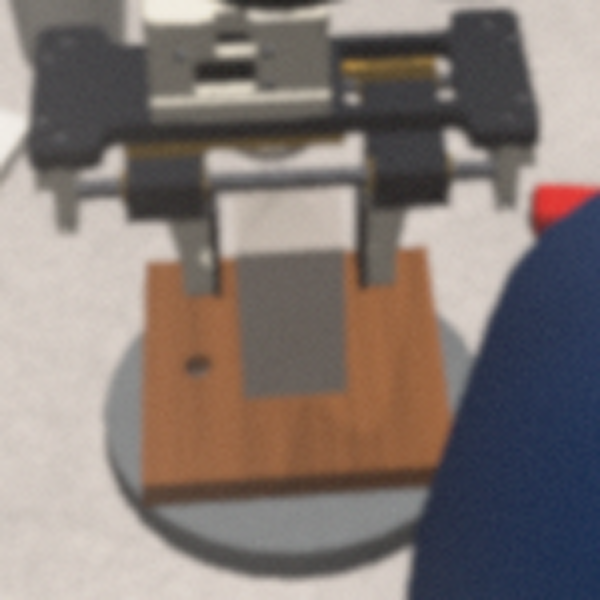

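The hole is hidden by nothing and the pin shows inside it (crop (197,364)). The plate lies over the disc, nearly flush, with an off-centre moment that suggests a slight tilt in the grip. I'll open so the model settles flat, then check.

Call:
{"fn": "play_rows", "kwargs": {
  "motion": [
    [[0, 0, 0, 0], [0, 0, 0, 0], [0, 0, 0, 0], [0, 0, 0, 0], [0, 0, 0, 0], [0, 0, 0, 0]]
  ],
  "hand": 7.5
}}

```text
time_s: 12.4
eef_pos: [0.5053, 0.1829, 0.1134]
eef_rot: [-0.189, 0.681, -0.681, 0.189]
contact_force: [0.7, -0.1, -0.3]
finger_gap: 0.857
```

```bash
python3 - <<'E'
from h import *
s=r.get_state(); print(s["eef_pos"],s["contact_force"],s["wrist_torque"],s["finger_gap"])
im=r.snapshot("side")[:,:,::-1].copy(); cv2.imwrite("pics/s5.png",im)
cv2.imwrite("pics/c5.png",cv2.resize(im[230:380,200:350],(600,600),interpolation=cv2.INTER_CUBIC))
E
```

```text
[0.50527719 0.18287678 0.11342963] [ 0.7082422  -0.12339224 -0.26962214] [ 0.0483005   0.15616813 -0.03254696] 0.8568607920294202
```

View pics/c5.png

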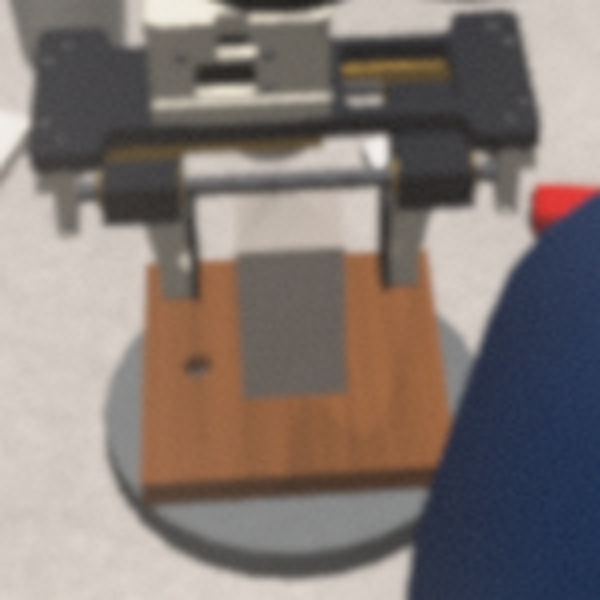

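Released cleanly (zero force) and the view is unchanged: flush, pin in hole. Now I'll regrip, then turn clockwise (positive about the tool's y, which points down).

Call:
{"fn": "play_rows", "kwargs": {
  "motion": [
    [[0, 0, 0, 0], [0, 0, 0, 0], [0, 0, 0, 0], [0, 0, 0, 0], [0, 0, 0, 0], [0, 0, 0, 0], [0, 0, 0, 0]]
  ],
  "hand": 3.6
}}

```text
time_s: 13.32
eef_pos: [0.5053, 0.1828, 0.1135]
eef_rot: [0.189, -0.681, 0.681, -0.189]
contact_force: [-0.6, 0.5, -0.1]
finger_gap: 0.644
```

Call:
{"fn": "play_rows", "kwargs": {
  "motion": [
    [[0, 0, 0, 0.04], [0, 0, 0, 0.08], [0, 0, 0, 0.12], [0, 0, 0, 0.16], [0, 0, 0, 0.2], [0, 0, 0, 0.2]]
  ]
}}

```text
time_s: 14.08
eef_pos: [0.5054, 0.183, 0.1135]
eef_rot: [-0.12, 0.697, -0.697, 0.12]
contact_force: [0.5, 0.1, -0.9]
finger_gap: 0.64
```

```bash
python3 - <<'E'
from h import *
s=r.get_state(); m=R.from_quat(s["eef_rot"]).as_matrix(); print(s["eef_pos"],np.arctan2(m[1,0],m[0,0])+np.pi,s["contact_force"],s["wrist_torque"],s["finger_gap"])
E
```

```text
[0.50544527 0.18296876 0.11347843] 0.34059451511213723 [ 0.53004036  0.09095264 -0.87414396] [ 0.19501053 -0.03997651  0.13496854] 0.6402043624089713
```

Call:
{"fn": "play_rows", "kwargs": {
  "motion": [
    [[0, 0, 0, 0.04], [0, 0, 0, 0.08], [0, 0, 0, 0.12], [0, 0, 0, 0.16], [0, 0, 0, 0.2]]
  ]
}}

```text
time_s: 14.7
eef_pos: [0.5057, 0.183, 0.1135]
eef_rot: [-0.049, 0.705, -0.705, 0.05]
contact_force: [1.4, 0.6, -1.5]
finger_gap: 0.64
```

```bash
cat > st.py <<'E'
from h import *
s=r.get_state(); m=R.from_quat(s["eef_rot"]).as_matrix(); print(s["eef_pos"].round(4),(np.arctan2(m[1,0],m[0,0])+np.pi).round(4),s["contact_force"].round(2),s["wrist_torque"].round(3),s["finger_gap"])
E
python3 st.py
```

```text
[0.5057 0.183  0.1135] 0.1402 [ 1.36  0.62 -1.45] [ 0.053 -0.497  0.327] 0.6400964145225168
```

Torque about z is 0.33 N m, so the disc is being driven. On in small steps to feel for the stop.

Call:
{"fn": "play_rows", "kwargs": {
  "motion": [
    [[0, 0, 0, 0.02], [0, 0, 0, 0.04], [0, 0, 0, 0.06], [0, 0, 0, 0.06]]
  ]
}}

```text
time_s: 15.2
eef_pos: [0.5055, 0.183, 0.1136]
eef_rot: [-0.028, 0.707, -0.706, 0.028]
contact_force: [2.5, 1.0, -1.9]
finger_gap: 0.644
```

```bash
python3 st.py
```

```text
[0.5055 0.183  0.1136] 0.08 [ 2.53  1.01 -1.88] [ 0.195 -0.997  0.209] 0.6440252232890574
```

Call:
{"fn": "play_rows", "kwargs": {
  "motion": [
    [[0, 0, 0, 0.02], [0, 0, 0, 0.03], [0, 0, 0, 0.03]]
  ]
}}

```text
time_s: 15.58
eef_pos: [0.5055, 0.1829, 0.1136]
eef_rot: [-0.018, 0.707, -0.707, 0.018]
contact_force: [4.3, 0.8, -1.9]
finger_gap: 0.645
```

```bash
python3 st.py
```

```text
[0.5055 0.1829 0.1136] 0.05 [ 4.25  0.84 -1.86] [ 0.288 -1.192  0.307] 0.6450571724807157
```

Call:
{"fn": "play_rows", "kwargs": {
  "motion": [
    [[0, 0, 0, 0.015], [0, 0, 0, 0.03], [0, 0, 0, 0.03]]
  ]
}}

```text
time_s: 15.95
eef_pos: [0.5055, 0.1829, 0.1136]
eef_rot: [-0.007, 0.707, -0.707, 0.007]
contact_force: [4.0, 0.5, -0.5]
finger_gap: 0.64
```

```bash
python3 - <<'E'
exec(open('st.py').read())
im=r.snapshot("side")[:,:,::-1].copy(); t=r.snapshot("top")[:,:,::-1]
cv2.imwrite("pics/s6.png",im);cv2.imwrite("pics/t6.png",t)
cv2.imwrite("pics/c6.png",np.hstack([cv2.resize(im[230:380,200:350],(400,400)),cv2.resize(t[180:320,150:290],(400,400))]))
E
```

```text
[0.5055 0.1829 0.1136] 0.0197 [ 3.96  0.47 -0.47] [ 0.362 -1.336  0.213] 0.6403759357959695
```

View pics/c6.png

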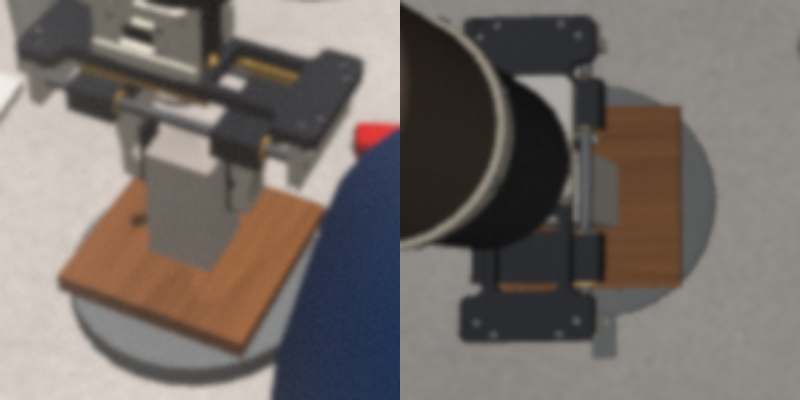

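```bash
cat > yaw.py <<'E'
import sys
from h import *
im=cv2.imread(sys.argv[1]); h=cv2.cvtColor(im,cv2.COLOR_BGR2HSV)
m=((h[...,1]>90)&(h[...,0]<25)); rows=[];e=[]
for v in range(222,276):
    c=np.where(m[v,200:270])[0]
    if len(c): rows.append(v); e.append(c.max()+200)
rows=np.array(rows);e=np.array(e); k=abs(e-np.median(e))<4; p=np.polyfit(rows[k],e[k],1)
W=ray("top",[[np.polyval(p,v),v] for v in(222,276)],.046); d=W[0]-W[1]; print("plate yaw",np.arctan2(d[1],d[0]),k.sum(),W.round(4))
# nose edges, subpixel by gradient
g=cv2.cvtColor(cv2.imread("pics/top0.png"),cv2.COLOR_BGR2GRAY).astype(float); L=[]
for v in range(294,304):
    row=g[v,208:236]; lo,hi=row.min()+3,(np.median(row[:5])+np.median(row[-5:]))/2; w=np.clip(hi-8-row,0,None); L.append((v,208+(w*np.arange(28)).sum()/w.sum()))
L=np.array(L); p=np.polyfit(L[:,0],L[:,1],1)
for z in(.0,.01,.02):
    W=ray("top",[[np.polyval(p,v),v] for v in(294,303)],z); d=W[0]-W[1]; c=W.mean(0); print(z,"nose edge dir",np.arctan2(d[1],d[0]),"axis->nose",np.arctan2(.1829-c[1],.5055-c[0]))
E
python3 yaw.py pics/t6.png
```

```text
plate yaw 0.0176838512922289 54 [[0.5604 0.1192 0.046 ]
 [0.4507 0.1173 0.046 ]]
0.0 nose edge dir 0.041461668233584326 axis->nose 0.04426833856850704
0.01 nose edge dir 0.04146166823358364 axis->nose 0.06511609474247163
0.02 nose edge dir 0.04146166823358457 axis->nose 0.08605082383583038
```

The plate has yaw 0.018, the foot about 0.04 to 0.08, so the stop should be about here. One more small feel for it.

Call:
{"fn": "play_rows", "kwargs": {
  "motion": [
    [[0, 0, 0, 0.01], [0, 0, 0, 0.02], [0, 0, 0, 0.02]]
  ]
}}

```text
time_s: 16.42
eef_pos: [0.5054, 0.1829, 0.1136]
eef_rot: [0.0, 0.707, -0.707, 0.0]
contact_force: [4.4, 1.7, 0.6]
finger_gap: 0.643
```

```bash
python3 - <<'E'
exec(open('st.py').read())
cv2.imwrite("pics/t7.png",r.snapshot("top")[:,:,::-1])
E
python3 yaw.py pics/t7.png|head -1
```

```text
[0.5054 0.1829 0.1136] 6.2831 [4.41 1.72 0.6 ] [ 0.342 -1.562  0.226] 0.6429299507224636
plate yaw 0.0176838512922289 54 [[0.5604 0.1192 0.046 ]
```

The plate no longer follows the tool (yaw unchanged at 0.0177), so the disc is at its stop. Release, rise and check.

Call:
{"fn": "play_rows", "kwargs": {
  "motion": [
    [[0, 0, 0, 0], [0, 0, 0, 0], [0, 0, 0, 0], [0, 0, 0, 0], [0, 0, 0, 0], [0, 0, 0, 0], [0, 0, 0, 0], [0, 0, 0, 0]]
  ],
  "hand": 8.7
}}

```text
time_s: 17.48
eef_pos: [0.5053, 0.1828, 0.1135]
eef_rot: [0.0, 0.707, -0.707, -0.0]
contact_force: [-0.1, 0.7, 0.1]
finger_gap: 0.99
```

Call:
{"fn": "play_rows", "kwargs": {
  "motion": [
    [[0, -2, 0, 0], [0, -5, 0, 0], [0, -9, 0, 0], [0, -14, 0, 0], [0, -14, 4, 0], [0, -14, 9, 0], [0, -14, 14, 0], [0, -14, 18, 0]]
  ]
}}

```text
time_s: 18.48
eef_pos: [0.5049, 0.0012, 0.2537]
eef_rot: [0.0, 0.707, -0.707, 0.0]
contact_force: [1.1, 0.0, -0.1]
finger_gap: 0.991
```

Call:
{"fn": "play_rows", "kwargs": {
  "motion": [
    [[0, 0, 5, 0], [0, 0, 10, 0], [0, 0, 15, 0], [0, 0, 15, 0]]
  ]
}}

```text
time_s: 18.98
eef_pos: [0.5048, -0.1499, 0.2532]
eef_rot: [-0.001, -0.707, 0.707, 0.002]
contact_force: [-0.2, -0.9, -0.2]
finger_gap: 0.993
```

```bash
python3 - <<'E'
exec(open('st.py').read())
im=r.snapshot("side")[:,:,::-1].copy(); t=r.snapshot("top")[:,:,::-1]
cv2.imwrite("pics/s8.png",im);cv2.imwrite("pics/t8.png",t)
cv2.imwrite("pics/c8.png",np.hstack([cv2.resize(im[230:380,200:350],(400,400)),cv2.resize(t[180:320,150:290],(400,400))]))
E
python3 yaw.py pics/t8.png|head -1
```

```text
[ 0.5048 -0.1499  0.2532] 6.2792 [-0.22 -0.91 -0.2 ] [ 0.099  0.097 -0.019] 0.9930011371731037
  return _methods._mean(a, axis=axis, dtype=dtype,
  ret = ret.dtype.type(ret / rcount)
Traceback (most recent call last):
  File "yaw.py", line 8, in <module>
    rows=np.array(rows);e=np.array(e); k=abs(e-np.median(e))<4; p=np.polyfit(rows[k],e[k],1)
                                                                  ~~~~~~~~~~^^^^^^^^^^^^^^^^
TypeError: expected non-empty vector for x
```

View pics/c8.png

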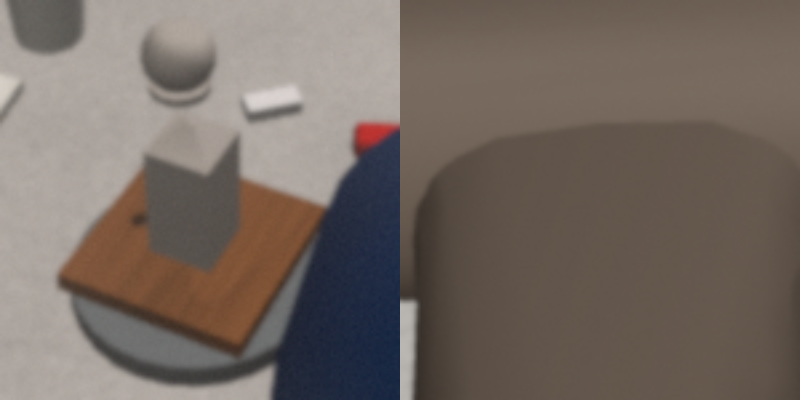

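Model stands flush with the gripper clear. The arm still blocks the top camera, so I'll move it away for a final angle check.

Call:
{"fn": "play_rows", "kwargs": {
  "motion": [
    [[0, 0, 5, 0], [0, 0, 10, 0], [0, 0, 15, 0], [0, 0, 20, 0], [0, 0, 25, 0], [0, 0, 30, 0], [0, 0, 35, 0], [0, 0, 35, 0]]
  ]
}}

```text
time_s: 20.08
eef_pos: [0.5055, -0.4987, 0.2519]
eef_rot: [-0.0, 0.707, -0.707, -0.001]
contact_force: [0.2, 0.0, -0.9]
finger_gap: 0.989
```

```bash
python3 - <<'E'
exec(open('st.py').read())
t=r.snapshot("top")[:,:,::-1]; cv2.imwrite("pics/t9.png",t); cv2.imwrite("pics/c9.png",cv2.resize(t[160:340,130:310],(600,600),interpolation=cv2.INTER_CUBIC))
h=cv2.cvtColor(np.ascontiguousarray(t),cv2.COLOR_BGR2HSV)[200:305,165:275]; m=((h[...,1]>90)&(h[...,0]<25)).astype(np.uint8)
c,_=cv2.findContours(m,0,cv2.CHAIN_APPROX_NONE); c=max(c,key=cv2.contourArea)
rc=cv2.minAreaRect((c+[[165,200]]).astype(np.float32)); W=ray("top",cv2.boxPoints(rc),.046); print(rc); e=W[1]-W[0]; print(W.mean(0),(np.arctan2(e[1],e[0])+.78)%(np.pi/2)-.78)
E
python3 yaw.py pics/t9.png
```

```text
[ 0.5055 -0.4987  0.2519] 6.2816 [ 0.17  0.04 -0.88] [ 0.149  0.115 -0.02 ] 0.9894642502416552
((215.5, 248.5), (62.99999237060547, 62.99999237060547), 90.0)
[0.50647933 0.18227273 0.046     ] 0.002097553511638539
plate yaw 0.0176838512922289 54 [[0.5604 0.1192 0.046 ]
 [0.4507 0.1173 0.046 ]]
0.0 nose edge dir 0.041461668233584326 axis->nose 0.04426833856850704
0.01 nose edge dir 0.04146166823358364 axis->nose 0.06511609474247163
0.02 nose edge dir 0.04146166823358457 axis->nose 0.08605082383583038
```

View pics/c9.png

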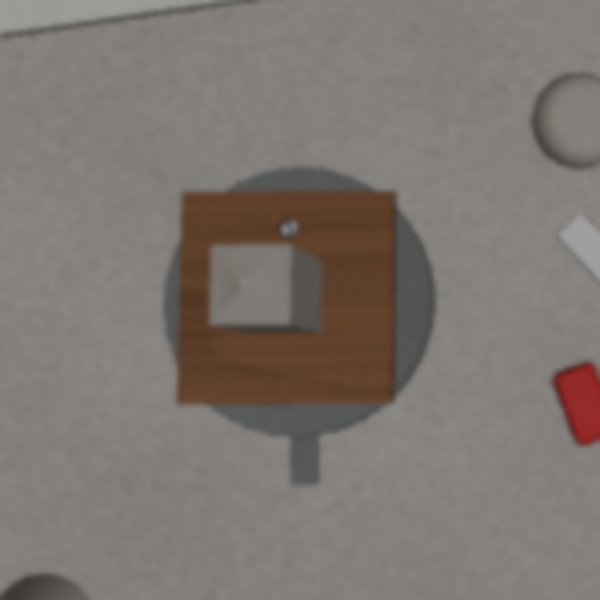

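The pin shows in the hole at crop (288,228), the plate is square with the nose at (305,460), and the bystanders are in place. The plate's yaw is about 0.00 to 0.02 and the foot's about 0.04 to 0.06, which matches the hole's play at the stop. Handing in.

```bash
python3 -c "
from station import r
print(r.close_job())"
```

```text
the job is handed in; nothing more can be done
None
```

The 130 mm model is seated on the turntable, turned clockwise to the disc's stop, and released; I handed the job in at about 20 s of the 72 s allowed. No verdict came back, so the figures below are my own readings.

- **Lowering:** I lined the pin hole up with the pin from the camera images and lowered the model in small steps. The pin went in without having to search. Once seated, the upward push was about 10 N.
- **Seating:** The moment on the wrist suggested the model was slightly tilted in the grip. I opened the gripper so it could settle flat, then regripped before turning.
- **Stop:** There was no sharp rise in torque at the stop; it stayed at 0.2 to 0.3 N m, probably because the pads slipped. I took it as the stop because the plate's yaw stopped changing while the tool turned another 0.02 rad.
- **Final position:** The plate centre is within about 1.5 mm of the axis, the pin is visible in its hole, and the bystanders in the final view look undisturbed. The gripper is clear with essentially no force on it.
- **Angle:** The two estimates of the plate's yaw disagreed slightly, at 0.002 and 0.018 rad. The foot's yaw was less certain, with estimates from 0.04 to 0.086 rad. My best estimate puts the model about 0.04 rad from the foot, and the worst case of about 0.08 rad is still inside the 0.12 limit.
- **Finger opening:** It read 0.64 on the 44 mm pillar, where about 0.5 was expected. The grip held anyway, and I did not find out why.

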